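Break a wedged taper plug gauge free and park it

ROBOT

A 7-joint arm with a two-finger parallel gripper is mounted at the origin on a cart in front of the work surface, level with it; the furniture and walls round the work are solid. World frame = base frame: x ahead of the robot, y to its left, z up, the work surface at z = 0. Lengths are in mm, angles in rad, forces in N, time in s.
With the tool pointing down it reaches from about 400 to 875 mm from the base axis. Payload 4.4 kg.
Tool frame: the origin (TCP) lies at the very end of the fingers, on their centre line; the grasp point (between the pads) lies 19 mm behind it; y points along the fingers, z is the direction in which the jaws open and shut, and the axes are right-handed (so a half turn about y gives the same grasp; the last joint's range is limited). The gripper opens to 85 mm and grips with 20 to 120 N. Pads are 22 mm wide; open, the fingers measure 114 mm over their backs; the gripper's body (76 mm by 85 mm) begins 54 mm behind the grasp point. The pads swing forward as they close: fully open they stand 13 mm farther back than shut.
Start: joints at [1.07, 0.628, 0.038, 1.517, -0.027, 0.996, -0.02], TCP at [273.828, -589.522, 204.613] pointing down, gripper open.
Joint ranges: [-3.06, 3.06], [-0.37, 2.12], [-1.25, 1.32], [0.18, 2.47], [-1.1, 4.24], [0.23, 1.98], [-2.94, 2.94]. Speed limits (rad/s): [2.57, 2.57, 3.14, 3.14, 3.14, 3.14, 3.14].

INTERFACE

Orientations are given as [roll, pitch, yaw] about the fixed x, y, z axes, in that order (R = Rz(yaw) Ry(pitch) Rx(roll)).
In Python, from cell import ctrl, imaging, finish_job gives the robot as it stands.
- The arm moves only by the shell command python3 -m inch 'ROWS'. ROWS is JSON, one flat list of numbers, 7 for each row, row after row: the opening, from 0 (shut) to 1 (fully open), then the shift along the tool's x, y, z in cm, then the turn, a rotation vector about the tool's x, y, z in degrees. A call has 1 to 12 rows; each row is the pose to reach, as a shift and turn from the pose commanded when the call began, along the tool's axes at that moment; what a row does not reach only later rows make up. A row lasts 1/10 s, in which the tool goes at most 50 mm and 8.59 degrees, less where a joint would pass 70% of its speed; a pose out of reach is approached as far as the arm can. A call with a gripper value outside its range is refused whole. The fingers move at their own pace and stop on an object; the grip force is fixed at half the most. Time passes only in rows, so rows that repeat a pose let the fingers close. It gives the time, the measured TCP pose, the force and the opening at its end, in the units of the state.
- ctrl.read_state(): the state, without advancing time (a new reading comes with each control period).
- imaging.get_image(name): name is "scene" or "top" or "wrist"; returns a dict with "img" (420x560x3 uint8, red, green, blue), "fx", "fy", "cx", "cy" (pixels), "R" (3x3) and "t" (3): a world point X has camera coordinates R X + t. Camera axes: x right, y down, z forward; pixel columns grow to the right and rows downward; lengths in mm; the calibration is good to about 2 mm. The wrist camera is an equidistant fisheye: a pixel r from the principal point sees the ray r / f radians off the axis. A picture is of the moment at which its call begins. There is no depth.
- finish_job(): hands the job in, once; it reports no verdict.
The state is a dict: "clock": time; "qpos": joint angles; "qd": joint speeds; "tau": joint torques, N m; "eef_pos": TCP position; "tool_rot": TCP orientation; "force": force on the tool from outside, world axes, zero at the start; "torque": the same for the moment, N m; "width": finger opening in mm.
Only numpy, scipy, OpenCV 4.12 (cv2) and the standard library are available. Lean on these libraries where they do the work, as an engineer would, in place of code of your own. Each camera call takes 0.05 s, during which the arm holds its last target.

TASK

The taper plug gauge with the red grip bar is stuck in its steel taper socket. Take it by the red bar, twist it about 40 degrees (either way) to break the taper free, pull it straight up out of the socket and stand it upright in the shallow wooden tray, then let go. Leave the plug with the blue bar where it is.

Things in the scene. Friction and masses are not known exactly. Their poses are not given: they have to be found in the camera images.
- red_plug: Taper plug to take out, 0.35 kg: steel cone 50 mm tall (35 mm diameter at the foot, 43 at the top), 15 mm neck, then a red grip bar 46 mm long (its x), 16 wide (its y), 24 tall, from 62 to 86 mm above the foot. Origin: centre of the foot's flat underside; z up the axis. Starts upright in red_socket, underside 6 mm above the worktop. Stands on its foot (25 mm standing circle).
- red_socket: Fixed round steel socket, 46 mm tall, 68 across the rim, foot plate 84. Origin: centre of its underside, on the worktop; its x is the plug's x at the start. A straight pull does not free the wedged plug; turning it takes 0.2 N m, and once turned 25 to 80 degrees from its start, either way, it lifts straight out with little force; clear when risen 42 mm.
- blue_plug: A plug of the same shape and size with a blue grip bar, wedged in a socket of its own like the red one's. Not to be disturbed. Origin: centre of the underside of its foot.
- tray: Fixed shallow square wooden tray lined with grey cloth: 130 x 130 mm outside, rim 14 mm tall and 4 mm thick, inner floor 122 x 122 mm and 5 mm above the worktop. Origin: centre of its underside, on the worktop.
Mind the look-alikes: they are no part of the job. Leave any pink or yellow look-alike of the red_socket alone.

How it is judged (in metres and radians):
On the way, in this order (a step that is already met when the one before it is completed fails the run):
1. the red plug is turned more than 17 degrees, still down in its socket (risen less than 6 mm) (angle between the x axis of red_plug and the x axis of red_socket, either way round above 0.3 rad and z of red_plug in the frame of red_socket below 0.012 m), for 0.1 s.
2. the red plug is pulled clear of its socket, upright (risen more than 42 mm, leaning less than 20 degrees) (z of red_plug in the frame of red_socket above 0.048 m and angle between red_plug's own z axis and vertical below 0.35 rad), for 0.1 s.
At the end, for the whole second after the job is handed in: The red plug stands upright (within 10 degrees) and at rest on the tray's floor, its foot centre within 52 mm of the tray's centre along both tray axes and its foot less than 4 mm off the floor; the blue plug is within 10 mm of where it began (x of red_plug in the frame of tray between -0.052 and 0.052 m and y of red_plug in the frame of tray between -0.052 and 0.052 m and z of red_plug in the frame of tray below 0.009 m and angle between red_plug's own z axis and vertical below 0.17 rad and linear speed of red_plug below 0.02 m/s and distance of blue_plug from where it was at the start of the episode below 0.01 m); the robot touches nothing.
It fails at once if the blue plug is moved from its seat by more than 10 mm (distance of blue_plug from where it was at the start of the episode above 0.01 m).
It also fails if it takes over 42 s, if anything falls off the work surface, if the arm or the gripper's body presses on something with over 40 N, if the wrist force passes 120 N, or if a joint passes its speed limit or range.

## Working session

There is one attempt and no reset: what is moved stays moved. The work goes in short steps, Python scripts to look and compute and a shell command to move; the robot and the scene stay as the last step left them, time stands still between calls to the robot, and variables do not carry over. Pictures are saved under pics/ and viewed, and the job is handed in when it is done.

```bash
ls; mkdir -p pics
python3 - <<'E'
from cell import ctrl, imaging
import cv2
print(ctrl.read_state())
for n in ["scene","top","wrist"]:
    d=imaging.get_image(n)
    cv2.imwrite(f"pics/{n}0.png",d["img"][:,:,::-1])
    print(n,d["fx"],d["fy"],d["cx"],d["cy"],d["R"],d["t"])
E
```

```text
pics
{'clock': 0.0, 'qpos': array([ 1.07020463,  0.62936671,  0.038438  ,  1.51839669, -0.02700875,
        0.99628635, -0.02000034]), 'qd': array([ 0.00029721, -0.00010465, -0.00126993,  0.00035595,  0.00037086,
        0.0002918 ,  0.00205604]), 'tau': array([ 1.05508570e-03, -5.63378727e+01,  1.22606557e+00, -1.93445259e+01,
        1.08968068e-02,  1.04820920e-02,  7.54333342e-07]), 'eef_pos': array([ 273.53228852, -588.88195605,  203.66655074]), 'tool_rot': array([-1.57273549e+00, -1.76046565e-05, -2.70680350e+00]), 'force': array([-0.13116206,  0.08711253, -0.53545018]), 'torque': array([-0.04200713,  0.00664298,  0.02457487]), 'width': 84.84999280154634}
scene 463.3285729055724 463.3285729055724 279.9773941151615 209.65115585330994 [[-0.90328726 -0.42895212  0.00849767]
 [-0.2582798   0.52785682 -0.80910983]
 [ 0.34258382 -0.73305338 -0.587596  ]] [374.40353931 264.81301622 844.33842969]
top 433.74177618869624 433.74177618869624 273.0440162147589 206.5841442965003 [[ 1.28826548e-02 -9.99916641e-01  8.64606227e-04]
 [-9.89798012e-01 -1.28749825e-02 -1.41894788e-01]
 [ 1.41894091e-01  9.72196045e-04 -9.89881367e-01]] [-161.82133211  487.01328921 1009.60828277]
wrist 325.19226210127806 325.19226210127806 279.77219414892863 204.78492872644037 [[ 0.42226968 -0.90646867 -0.00169429]
 [-0.86068178 -0.40152544  0.31305622]
 [-0.28445595 -0.13073591 -0.94973309]] [-649.27970523  -40.8729163   379.44327156]
```

View pics/scene0.png

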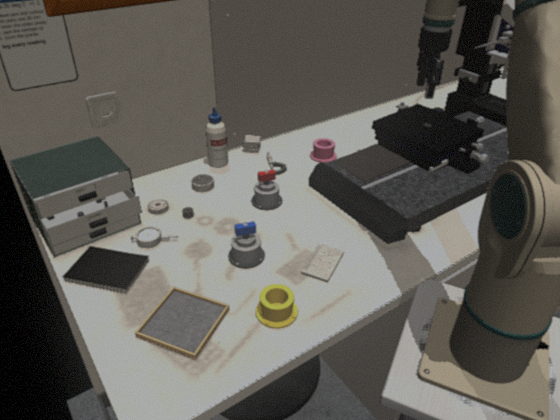

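View pics/top0.png

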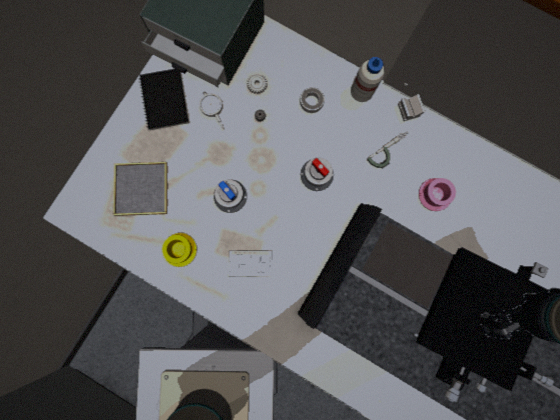

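View pics/wrist0.png

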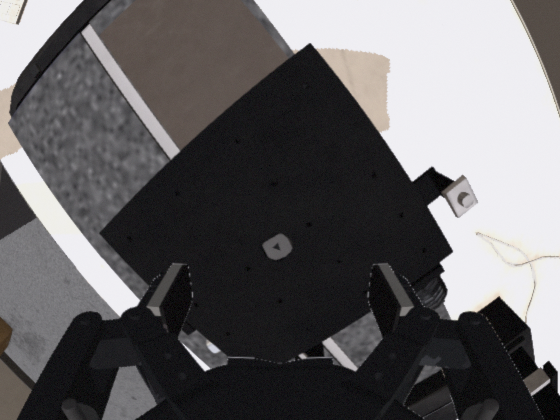

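The scene view shows the red bar at about (267,176), the blue bar at (245,229) and the tray at (184,320). In the top view the red bar is at (320,167), the blue bar at (228,190) and the tray at (141,189). The pink socket at (437,194) and the yellow one at (180,249) are empty look-alikes. The candidates are the red-barred plug and the blue-barred one. Red at top (320,167) is the one meant, and I'll confirm it in a crop.

```bash
cat > h.py <<'E'
import numpy as np, cv2
from cell import ctrl, imaging
def ray(d,u,v):
    R=np.array(d["R"]);t=np.array(d["t"])
    c=-R.T@t; r=R.T@np.array([(u-d["cx"])/d["fx"],(v-d["cy"])/d["fy"],1.0]); return c,r
def plane(d,u,v,z):
    c,r=ray(d,u,v); return c+r*(z-c[2])/r[2]
def proj(d,X):
    p=np.array(d["R"])@np.array(X,float)+np.array(d["t"]); return d["fx"]*p[0]/p[2]+d["cx"],d["fy"]*p[1]/p[2]+d["cy"]
def tri(ds,uvs):
    A=np.zeros((3,3));b=np.zeros(3)
    for d,(u,v) in zip(ds,uvs):
        c,r=ray(d,u,v); r/=np.linalg.norm(r); P=np.eye(3)-np.outer(r,r); A+=P;b+=P@c
    return np.linalg.solve(A,b)
def mask(im,col):
    h=cv2.cvtColor(im,cv2.COLOR_RGB2HSV); H,S,V=h[...,0],h[...,1],h[...,2]
    if col=="red": return (((H<6)|(H>174))&(S>150)&(V>60)).astype(np.uint8)
    if col=="blue": return ((H>105)&(H<130)&(S>120)&(V>50)).astype(np.uint8)
E
python3 - <<'E'
from h import *
D={n:imaging.get_image(n) for n in ["top","scene"]}
for n in D:
    im=D[n]["img"]
    for c in ["red","blue"]:
        m=mask(im,c); k,l,s,ce=cv2.connectedComponentsWithStats(m)
        for i in range(1,k):
            if s[i,4]>40:
                pts=np.argwhere(l==i)[:,::-1].astype(np.float32)
                print(n,c,s[i],ce[i],cv2.minAreaRect(pts))
a=cv2.resize(D["top"]["img"][135:215,100:360],None,fx=3,fy=3,interpolation=cv2.INTER_CUBIC)
b=cv2.resize(D["top"]["img"][145:195,290:345],None,fx=10,fy=10,interpolation=cv2.INTER_CUBIC)
c=cv2.resize(D["scene"]["img"][160:215,240:300],None,fx=8,fy=8,interpolation=cv2.INTER_CUBIC)
cv2.imwrite("pics/a1.png",a[:,:,::-1]);cv2.imwrite("pics/b1.png",b[:,:,::-1]);cv2.imwrite("pics/c1.png",c[:,:,::-1])
E
```

```text
top red [312 158  17  18 105] [319.95238095 166.8952381 ] ((320.2500305175781, 166.75001525878906), (18.384775161743164, 6.363960266113281), 45.0)
top blue [368  57  15  15 162] [374.9382716  63.7654321] ((374.9000549316406, 63.700008392333984), (13.86362075805664, 13.86362075805664), 26.56505012512207)
top blue [219 181  16  19 118] [226.75423729 190.03389831] ((226.7073211669922, 190.1341552734375), (20.14641571044922, 6.871645927429199), 51.34019470214844)
scene blue [236 222  19   7  71] [244.92957746 225.53521127] ((244.90171813964844, 225.3612518310547), (4.485687255859375, 18.3989200592041), 81.25383758544922)
```

View pics/a1.png

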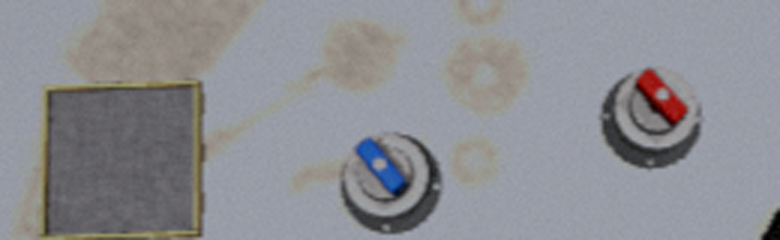

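View pics/b1.png

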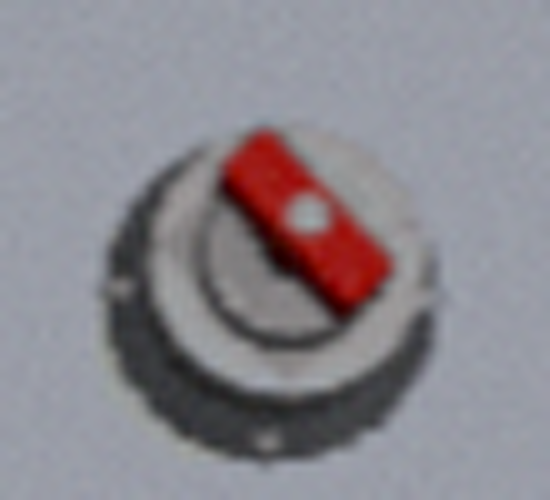

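View pics/c1.png

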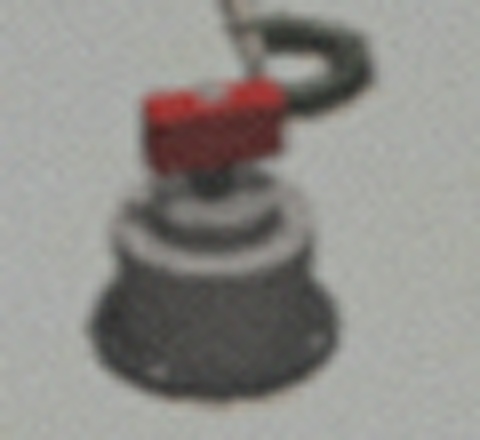

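The crops confirm it: the red bar with a white dot, at top (320.4,165.9) and scene (266.3,170.9), sits in a grey steel socket. A green ring (the micrometer) lies behind it. I'll compute poses next.

Run:
```python
from h import *
T=imaging.get_image("top");S=imaging.get_image("scene")
P=plane(T,320.35,165.85,92); print("dot top plane",P, "scene plane",plane(S,266.3,170.9,92),"tri",tri([T,S],[(320.35,165.85),(266.3,170.9)]))
f=lambda x,y:(290+(x+.5)/10-.5,145+(y+.5)/10-.5)
c=[plane(T,*f(*q),92)[:2] for q in [(265,130),(222,182),(345,318),(392,268)]]
print(np.round(c,1)); m1=(c[0]+c[1])/2;m2=(c[2]+c[3])/2; d=m2-m1; print("mid",(m1+m2)/2,"len",np.linalg.norm(d),"ang",np.degrees(np.arctan2(d[1],d[0])))
# socket foot plate circle centre from crop: extents
g=lambda x,y:(100+(x+.5)/3-.5,135+(y+.5)/3-.5)
t=[plane(T,*g(*q),14)[:2] for q in [(45,88),(200,83),(200,235),(42,237)]]
print("tray",np.round(t,1),np.mean(t,0))
# blue dot
print("blue",plane(T,*g(379,164),92))
# bottle, machine edge nearest
print("machine corners z100", plane(T,378,208,100),plane(T,302,318,100),plane(T,360,205,100))
print("bottle", plane(T,374,64,180))
s=ctrl.read_state()
from scipy.spatial.transform import Rotation as Ro
R=Ro.from_euler("xyz",s["tool_rot"]).as_matrix();print(np.round(R,3),s["eef_pos"])
```

```text
dot top plane [ 577.16892796 -263.41276094   92.        ] scene plane [ 579.59124341 -264.45601105   92.        ] tri [ 577.81955239 -262.99565196   93.03991803]
[[ 596.7 -253.5]
 [ 584.2 -243.6]
 [ 552.6 -271.9]
 [ 564.5 -282.7]]
mid [ 574.48980211 -262.91639586] len 42.970526869813035 ang -138.03744533455279
tray [[594.1 240.3]
 [600.  111.9]
 [472.8 105.8]
 [469.4 234.7]] [534.06325839 173.17464799]
blue [519.3291488  -47.44238069  92.        ]
machine corners z100 [ 479.57404152 -392.31346787  100.        ] [ 235.63698997 -221.72714509  100.        ] [ 485.8868627  -351.81794845  100.        ]
bottle [ 784.01440749 -370.92611005  180.        ]
[[-0.907 -0.     0.421]
 [-0.421  0.    -0.907]
 [-0.    -1.    -0.   ]] [ 273.78434222 -589.38045734  204.39303232]
```

Red plug axis is at about (577.5,-263.2), with the bar axis at about 42°, and the tray centre is at about (534,173). From here the hover needs a shift of tool x -41.3 cm, z -16.8 cm, y -5 cm and a turn of -17° about tool y.

```bash
python3 -m inch '[1,0,-5,0,0,0,0, 1,-4,-5,-1.6,0,-2,0, 1,-8,-5,-3.2,0,-4,0, 1,-12.5,-5,-5,0,-6,0, 1,-17,-5,-6.8,0,-8,0, 1,-21.5,-5,-8.6,0,-10,0, 1,-26,-5,-10.4,0,-12,0, 1,-30.5,-5,-12.3,0,-14,0, 1,-35,-5,-14.2,0,-16,0, 1,-39,-5,-15.9,0,-17,0, 1,-41.3,-5,-16.8,0,-17,0, 1,-41.3,-5,-16.8,0,-17,0]'
python3 - <<'E'
from h import *
s=ctrl.read_state();print(s["eef_pos"],np.degrees(s["tool_rot"]),s["qpos"],s["clock"])
d=imaging.get_image("wrist");cv2.imwrite("pics/w2.png",d["img"][:,:,::-1])
print(s["force"])
E
```

```text
clock: 1.55
eef_pos: [581.1, -257.6, 254.4]
tool_rot: [-1.572, 0.004, -2.402]
force: [-0.0, 0.4, 0.1]
width: 85.6
[ 581.07447194 -257.58752519  254.37139406] [ -90.05690477    0.2085739  -137.63890868] [ 0.41909617  0.56086122 -0.07292236  1.49622666  0.03965731  1.08524854
 -0.49262588] 1.55
[-0.03706455  0.43159079  0.12512192]
```

View pics/w2.png

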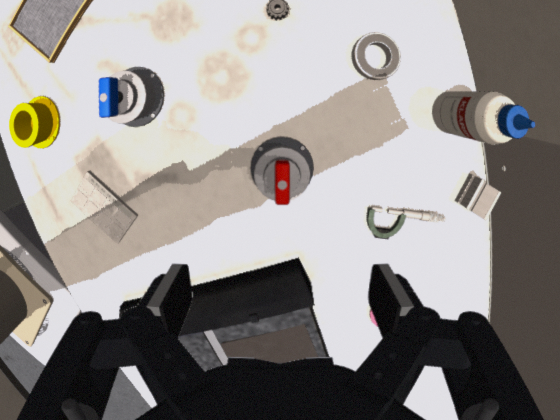

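The wrist view shows the red bar at (283,183), nearly vertical in the image between the fingers. I'll measure it through the fisheye model.

```bash
cat >> h.py <<'E'
def wray(d,u,v):
    K=np.array([[d["fx"],0,d["cx"]],[0,d["fy"],d["cy"]],[0,0,1.]])
    p=cv2.fisheye.undistortPoints(np.array([[[u,v]]],float),K,np.zeros(4))[0,0]
    R=np.array(d["R"]);t=np.array(d["t"]); return -R.T@t, R.T@np.array([p[0],p[1],1.])
def wplane(d,u,v,z):
    c,r=wray(d,u,v); return c+r*(z-c[2])/r[2]
E
python3 - <<'E'
from h import *
d=imaging.get_image("wrist");s=ctrl.read_state()
print(s["eef_pos"],np.degrees(s["tool_rot"]),np.round(s["qd"],3))
print(d["t"], -np.array(d["R"]).T@d["t"])
b=cv2.resize(d["img"][125:215,240:325],None,fx=6,fy=6,interpolation=cv2.INTER_CUBIC)
cv2.imwrite("pics/wb3.png",b[:,:,::-1])
E
```

```text
[ 577.5469506  -263.04234815  254.41381972] [-9.00088490e+01 -4.74843926e-02 -1.38025755e+02] [ 0.033 -0.007  0.028  0.009  0.005  0.002 -0.001]
[-582.39387431  185.19371757  506.04233441] [ 638.78983579 -206.93640888  422.70917951]
```

View pics/wb3.png

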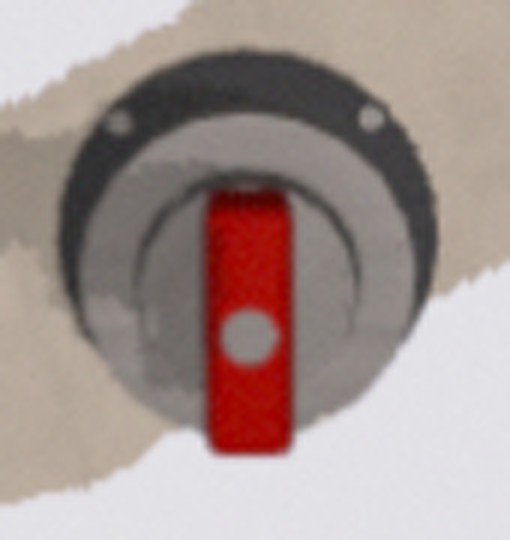

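Now settled, the bar stands vertical in the image, with its dot at (280.9,180.8). I'll check the position.

Run:
```python
from h import *
d=imaging.get_image("wrist");s=ctrl.read_state()
f=lambda x,y:(240+(x+.5)/6-.5,125+(y+.5)/6-.5)
print("dot",wplane(d,*f(248,337),92))
a=wplane(d,*f(247.5,210),92);b=wplane(d,*f(249,452),92)
v=a-b;print("ang",np.degrees(np.arctan2(v[1],v[0])),np.linalg.norm(v))
print(s["eef_pos"],np.degrees(s["tool_rot"]),s["clock"])
```

```text
dot [ 577.05815384 -265.50907277   92.        ]
ang 42.438714463509825 43.57900300927467
[ 576.77543388 -264.35501929  254.49335765] [-8.99945014e+01 -8.31220688e-02 -1.38151157e+02] 1.7
```

Position and angle agree within 2 mm and 0.6°. I'll descend 19 cm to a TCP height of about 64 mm, which keeps the fingertips above the cone top at 56 mm.

```bash
python3 -m inch '[1,0,4,0,0,0,0, 1,0,8,0,0,0,0, 1,0,12,0,0,0,0, 0.8,0,15,0,0,0,0, 0.8,0,17,0,0,0,0, 0.8,0,18,0,0,0,0, 0.8,0,19,0,0,0,0, 0.8,0,19,0,0,0,0, 0.8,0,19,0,0,0,0, 0.8,0,19,0,0,0,0]'
python3 - <<'E'
from h import *
s=ctrl.read_state();print(s["eef_pos"],np.degrees(s["tool_rot"]),s["force"])
d=imaging.get_image("wrist");cv2.imwrite("pics/w4.png",d["img"][:,:,::-1])
E
```

```text
clock: 2.7
eef_pos: [578.5, -263.6, 65.8]
tool_rot: [-1.569, 0.001, -2.41]
force: [0.4, 0.5, 0.5]
width: 68.5
[ 578.48401786 -263.63620562   65.84963998] [-8.98822470e+01  5.44422153e-02 -1.38094747e+02] [0.39525799 0.45147437 0.5070671 ]
```

View pics/w4.png

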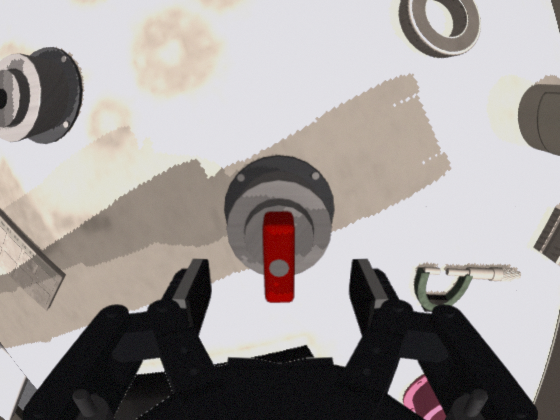

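The bar dot is at (280,268), centred between the pads at columns 197 and 362. Closing now.

```bash
python3 - <<'E'
from h import *
d=imaging.get_image("wrist");s=ctrl.read_state()
print("dot",wplane(d,279.5,267.5,92),s["eef_pos"])
E
python3 -m inch '[0.5,0,0,0,0,0,0, 0.2,0,0,0,0,0,0, 0,0,0,0,0,0,0, 0,0,0,0,0,0,0, 0,0,0,0,0,0,0, 0,0,0,0,0,0,0, 0,0,0,0,0,0,0, 0,0,0,0,0,0,0, 0,0,0,0,0,0,0, 0,0,0,0,0,0,0]'
```

```text
dot [ 579.15298301 -263.00341812   92.        ] [ 578.29312172 -263.43300154   65.62647615]
clock: 3.8
eef_pos: [577.9, -263.3, 64.9]
tool_rot: [-1.57, 0.0, -2.41]
force: [-0.7, -0.1, 4.7]
width: 10.1
```

The width reads 10.1 mm, but the bar is 16 mm wide, so I'm looking before turning.

Run:
```python
from h import *
d=imaging.get_image("wrist");s=ctrl.read_state();print(s["width"],s["force"])
e=imaging.get_image("scene")
a=cv2.resize(d["img"][180:340,180:380],None,fx=3,fy=3,interpolation=cv2.INTER_CUBIC)
b=cv2.resize(e["img"][120:220,220:320],None,fx=5,fy=5,interpolation=cv2.INTER_CUBIC)
cv2.imwrite("pics/w5.png",a[:,:,::-1]);cv2.imwrite("pics/s5.png",b[:,:,::-1])
```

```text
10.457581524889976 [-0.10610571 -0.14648873  5.12368282]
```

View pics/w5.png

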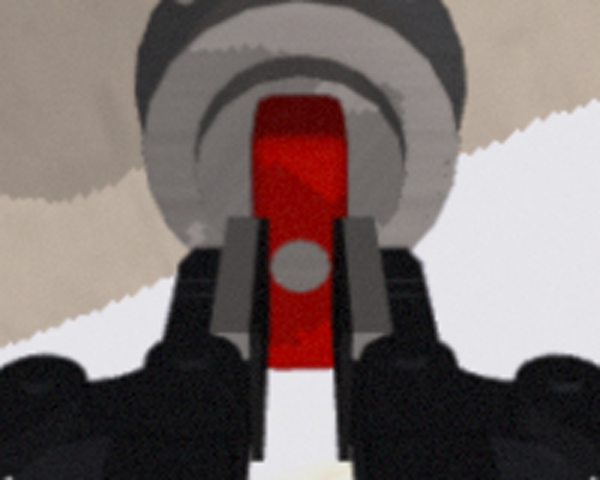

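View pics/s5.png

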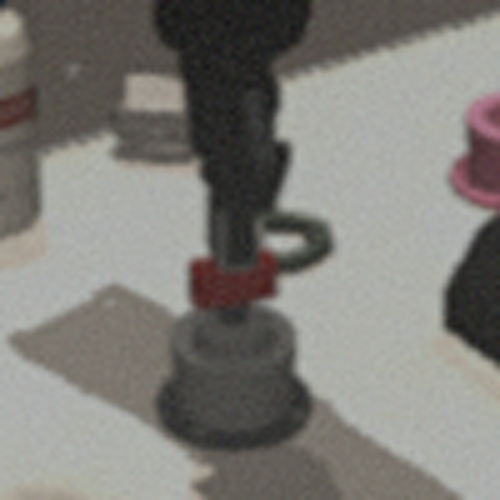

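Run:
```python
from h import *
e=imaging.get_image("scene");s=ctrl.read_state();p=s["eef_pos"]
im=cv2.resize(e["img"][150:200,240:300],None,fx=12,fy=12,interpolation=cv2.INTER_CUBIC)
im=np.clip(im.astype(float)*1.6,0,255).astype(np.uint8)[:,:,::-1].copy()
z=np.array([.667,-.745,0])
for q,c in [(p,(0,255,0)),(p-8*z,(255,255,0)),(np.r_[p[:2],92]-8*z,(0,255,255)),(np.r_[p[:2],68]-8*z,(255,0,255))]:
    u,v=proj(e,q); print(u,v); cv2.circle(im,(int((u-240+.5)*12),int((v-150+.5)*12)),5,c,2)
cv2.imwrite("pics/s6.png",im)
```

```text
266.7944674111599 180.26561779860813
267.6063527410276 181.87267935879183
267.52940280090843 172.83797202435747
267.59755937552774 180.84024861677455
```

View pics/s6.png

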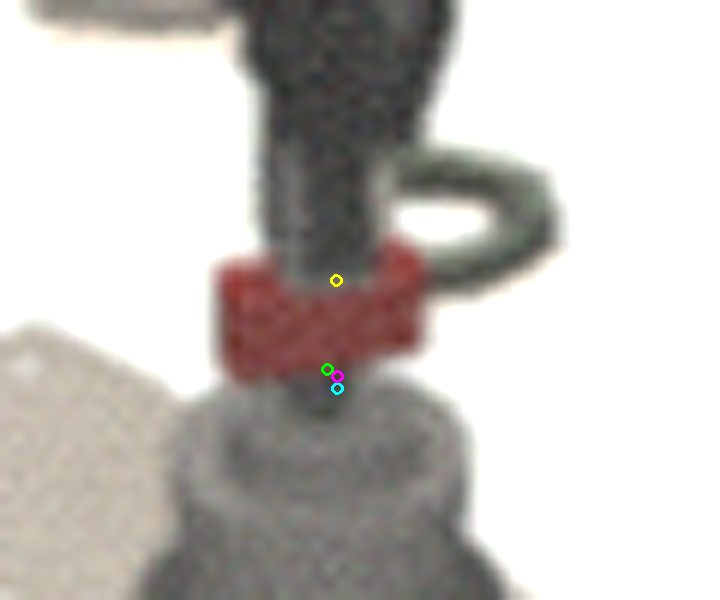

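The near finger appears to end at the top edge of the bar, and the bar looks partly covered from above. I'll check the finger height in the wrist picture.

```bash
cat >> h.py <<'E'
def wproj(d,X):
    p=np.array(d["R"])@np.array(X,float)+np.array(d["t"]); th=np.arctan2(np.hypot(p[0],p[1]),p[2]); k=th*d["fx"]/np.hypot(p[0],p[1]); return p[0]*k+d["cx"],p[1]*k+d["cy"]
E
python3 - <<'E'
from h import *
from scipy.spatial.transform import Rotation as Ro
d=imaging.get_image("wrist");s=ctrl.read_state();p=s["eef_pos"];print(p,s["width"],s["qpos"])
R=Ro.from_euler("xyz",s["tool_rot"]).as_matrix()
im=cv2.resize(d["img"][200:340,200:360],None,fx=5,fy=5,interpolation=cv2.INTER_CUBIC)
im=np.clip(im.astype(float)*1.6,0,255).astype(np.uint8)[:,:,::-1].copy()
for back,c in [(0,(0,255,0)),(10,(255,255,0)),(25,(0,255,255)),(35,(255,0,255))]:
  for z in (-8,8):
    for x in (-11,11):
      u,v=wproj(d,p+R@np.array([x,-back,z])); cv2.circle(im,(int((u-200+.5)*5),int((v-200+.5)*5)),5,c,2)
cv2.imwrite("pics/w6.png",im)
E
```

```text
[ 577.87405225 -263.32771288   64.87437601] 10.004244730211063 [ 0.41887407  0.77405938 -0.05924579  1.67591749  0.06489731  0.69293888
 -0.51280466]
```

View pics/w6.png

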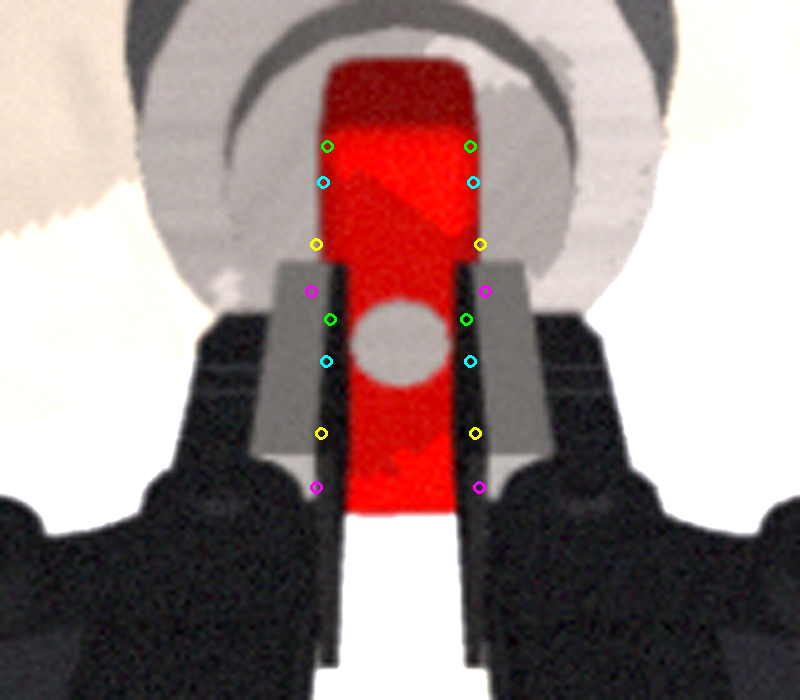

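The fingertip edges sit at crop row 262, about 28 mm behind the reported TCP. The fingers have therefore closed on top of the bar (tips at z≈92), not on its sides. I'll open and re-measure the tip height.

```bash
python3 -m inch '[0.5,0,-1,0,0,0,0, 0.5,0,-1,0,0,0,0, 0.5,0,-1,0,0,0,0, 0.5,0,-1,0,0,0,0, 0.5,0,-1,0,0,0,0, 0.5,0,-1,0,0,0,0, 0.5,0,-1,0,0,0,0]'
python3 - <<'E'
from h import *
from scipy.spatial.transform import Rotation as Ro
d=imaging.get_image("wrist");e=imaging.get_image("scene");s=ctrl.read_state();p=s["eef_pos"];print(p,s["width"],s["force"])
R=Ro.from_euler("xyz",s["tool_rot"]).as_matrix();w=s["width"]/2
im=cv2.resize(d["img"][200:340,180:380],None,fx=4,fy=4,interpolation=cv2.INTER_CUBIC)
im=np.clip(im.astype(float)*1.6,0,255).astype(np.uint8)[:,:,::-1].copy()
for back,c in [(0,(0,255,0)),(10,(255,255,0)),(25,(0,255,255)),(35,(255,0,255))]:
  for z in (-w,w):
    for x in (-11,11):
      u,v=wproj(d,p+R@np.array([x,-back,z])); cv2.circle(im,(int((u-180+.5)*4),int((v-200+.5)*4)),4,c,2)
cv2.imwrite("pics/w7.png",im)
im=cv2.resize(e["img"][140:200,230:310],None,fx=8,fy=8,interpolation=cv2.INTER_CUBIC)
im=np.clip(im.astype(float)*1.6,0,255).astype(np.uint8)[:,:,::-1].copy()
cv2.imwrite("pics/s7.png",im)
E
```

```text
clock: 4.7
eef_pos: [577.6, -263.2, 74.5]
tool_rot: [-1.571, -0.0, -2.41]
force: [-0.3, -0.8, -0.3]
width: 42.7
[ 577.57511434 -263.16287659   74.53873437] 42.96835529012223 [-0.43666158 -0.55110292 -1.14009491]
```

View pics/w7.png

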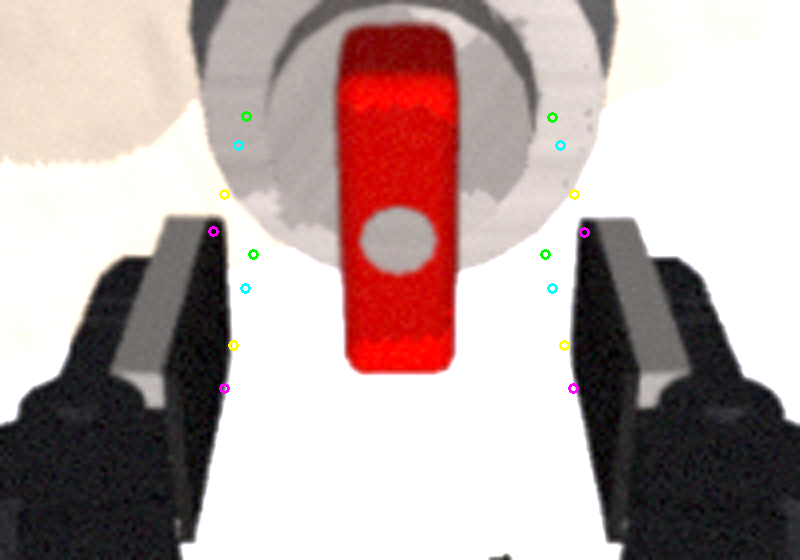

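View pics/s7.png

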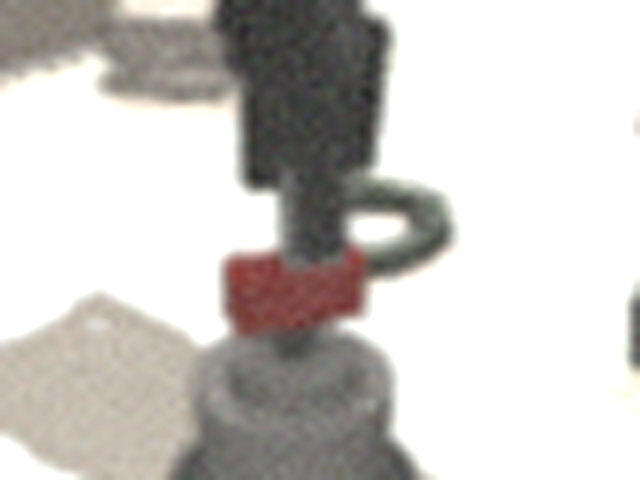

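At half-open the tips are about 31 mm behind the reported TCP in the wrist view, and the scene view agrees, with the tips still above the bar. So I'll work from the seen fingertips. Tips at z≈68 means a reported TCP of about 40, so I'll go down 3.4 cm in gentle steps.

```bash
python3 -m inch '[0.5,0,0.7,0,0,0,0, 0.5,0,1.4,0,0,0,0, 0.5,0,2.0,0,0,0,0, 0.5,0,2.0,0,0,0,0, 0.5,0,2.0,0,0,0,0]'; python3 -m inch '[0.5,0,0.7,0,0,0,0, 0.5,0,1.4,0,0,0,0, 0.5,0,1.4,0,0,0,0, 0.5,0,1.4,0,0,0,0]'
python3 - <<'E'
from h import *
d=imaging.get_image("wrist");e=imaging.get_image("scene");s=ctrl.read_state();print(s["eef_pos"],s["width"],s["force"])
a=cv2.resize(d["img"][200:340,180:380],None,fx=2,fy=2,interpolation=cv2.INTER_CUBIC)
b=cv2.resize(e["img"][140:200,230:310],None,fx=5,fy=5,interpolation=cv2.INTER_CUBIC)[:280]
b=cv2.copyMakeBorder(b,0,max(0,280-b.shape[0]),0,0,0)
im=np.clip(np.hstack([a,b[:280]]).astype(float)*1.5,0,255).astype(np.uint8)
cv2.imwrite("pics/x8.png",im[:,:,::-1])
E
```

```text
clock: 5.3
eef_pos: [577.5, -263.1, 54.2]
tool_rot: [-1.571, -0.0, -2.41]
force: [-0.0, -0.2, -0.6]
width: 42.9
clock: 5.7
eef_pos: [577.4, -263.1, 40.3]
tool_rot: [-1.571, -0.0, -2.41]
force: [-0.5, -0.2, 0.6]
width: 42.6
[ 577.80735521 -263.24302658   40.74454685] 42.35187904577288 [-0.29372881 -0.84757968 -0.5958913 ]
```

View pics/x8.png

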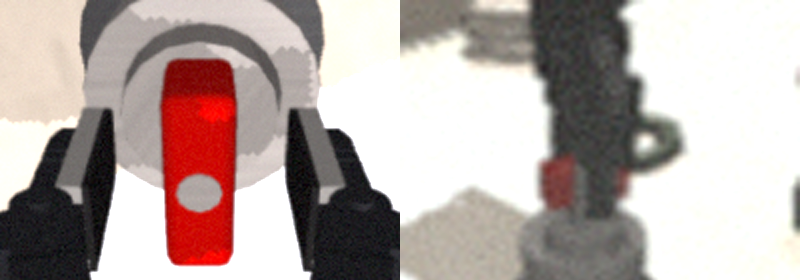

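The fingers now straddle the bar. The scene view shows the near finger covering the bar's full height, with no contact force. Closing.

```bash
python3 -m inch '[0.3,0,0,0,0,0,0, 0.1,0,0,0,0,0,0, 0,0,0,0,0,0,0, 0,0,0,0,0,0,0, 0,0,0,0,0,0,0, 0,0,0,0,0,0,0, 0,0,0,0,0,0,0]'
```

```text
clock: 6.5
eef_pos: [577.9, -263.2, 41.0]
tool_rot: [-1.57, 0.0, -2.41]
force: [0.2, 1.3, 5.5]
width: 15.0
```

Width is 15.0, so the bar is held. Now I twist by about 40° (tool y -40), keeping the height.

```bash
python3 -m inch '[0,0,0,0,0,-4,0, 0,0,0,0,0,-8,0, 0,0,0,0,0,-12,0, 0,0,0,0,0,-16,0, 0,0,0,0,0,-20,0, 0,0,0,0,0,-25,0, 0,0,0,0,0,-30,0, 0,0,0,0,0,-35,0, 0,0,0,0,0,-40,0, 0,0,0,0,0,-42,0, 0,0,0,0,0,-42,0, 0,0,0,0,0,-42,0]'
python3 - <<'E'
from h import *
d=imaging.get_image("wrist");e=imaging.get_image("top");s=ctrl.read_state();print(s["eef_pos"],s["width"],s["force"],s["torque"],np.degrees(s["tool_rot"]),s["qpos"])
a=cv2.resize(d["img"][180:340,160:400],None,fx=2,fy=2,interpolation=cv2.INTER_CUBIC)
b=cv2.resize(e["img"][130:210,280:360],None,fx=4,fy=4,interpolation=cv2.INTER_CUBIC)
im=np.clip(np.hstack([a,b]).astype(float)*1.5,0,255).astype(np.uint8)
cv2.imwrite("pics/x9.png",im[:,:,::-1])
E
```

```text
clock: 7.7
eef_pos: [578.2, -263.4, 41.0]
tool_rot: [-1.57, -0.0, -1.678]
force: [-0.8, 0.3, 4.8]
width: 15.1
[ 578.24346947 -263.41952852   41.01650856] 15.027436181146111 [0.29657295 0.0789496  5.4813919 ] [ 0.08736981 -0.04338524 -0.15069301] [-8.99240881e+01 -1.34689126e-02 -9.61553626e+01] [ 0.53484017  0.81885627 -0.2541308   1.68234549  0.29725906  0.67711489
  0.01769949]
```

View pics/x9.png

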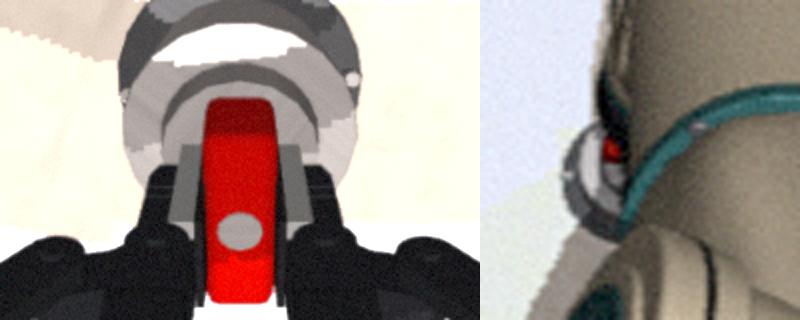

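The bar turned with the gripper: it's still parallel to the pads in the wrist view while the socket's foot-plate studs moved. The yaw changed by 42°. Pulling straight up.

```bash
python3 -m inch '[0,0,-0.5,0,0,0,0, 0,0,-1,0,0,0,0, 0,0,-2,0,0,0,0, 0,0,-3,0,0,0,0, 0,0,-4,0,0,0,0, 0,0,-5,0,0,0,0, 0,0,-6,0,0,0,0, 0,0,-7,0,0,0,0, 0,0,-8.5,0,0,0,0, 0,0,-10,0,0,0,0, 0,0,-10,0,0,0,0, 0,0,-10,0,0,0,0]'
python3 - <<'E'
from h import *
d=imaging.get_image("wrist");e=imaging.get_image("scene");s=ctrl.read_state();print(s["eef_pos"],s["width"],s["force"],np.degrees(s["tool_rot"]))
a=cv2.resize(d["img"][150:340,160:400],None,fx=2,fy=2,interpolation=cv2.INTER_CUBIC)
b=cv2.resize(e["img"][110:205,220:300],None,fx=4,fy=4,interpolation=cv2.INTER_CUBIC)
im=np.clip(np.hstack([a,b]).astype(float)*1.5,0,255).astype(np.uint8)
cv2.imwrite("pics/x10.png",im[:,:,::-1])
E
```

```text
clock: 9.0
eef_pos: [577.8, -263.3, 141.2]
tool_rot: [-1.57, -0.0, -1.677]
force: [-0.5, 0.4, -3.2]
width: 15.1
[ 577.04624665 -263.06235485  140.02507246] 14.658408688997227 [-1.03560185 -0.14353155 -3.49933892] [-9.00728572e+01  1.51012348e-02 -9.60904139e+01]
```

View pics/x10.png

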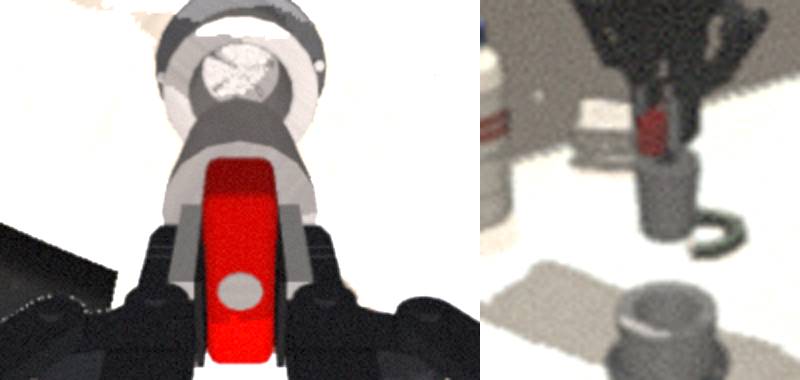

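The plug is out and upright, with the empty socket seen below it. The blue plug (519,-47, bar top 92) is near the path, so I'll rise 6 cm more and then travel tool x -42.9 and z -8.9 cm.

```bash
python3 -m inch '[0,0,-2,0,0,0,0, 0,0,-4,0,0,0,0, 0,0,-6,0,0,0,0, 0,-3,-6,-0.6,0,0,0, 0,-6.5,-6,-1.3,0,0,0, 0,-10,-6,-2.1,0,0,0, 0,-13.5,-6,-2.8,0,0,0, 0,-17,-6,-3.5,0,0,0, 0,-20.5,-6,-4.2,0,0,0, 0,-24,-6,-5,0,0,0, 0,-27.5,-6,-5.7,0,0,0, 0,-30,-6,-6.2,0,0,0]'; python3 -m inch '[0,-2.5,0,-0.6,0,0,0, 0,-5.5,0,-1.2,0,0,0, 0,-8.5,0,-1.8,0,0,0, 0,-11,0,-2.3,0,0,0, 0,-12.9,0,-2.7,0,0,0, 0,-12.9,0,-2.7,0,0,0, 0,-12.9,0,-2.7,0,0,0]'
python3 - <<'E'
from h import *
W=imaging.get_image("wrist");e=imaging.get_image("scene");T=imaging.get_image("top");s=ctrl.read_state();print(s["eef_pos"],s["width"],s["force"],np.degrees(s["tool_rot"]))
cv2.imwrite("pics/w11.png",W["img"][:,:,::-1]);cv2.imwrite("pics/s11.png",e["img"][:,:,::-1]);cv2.imwrite("pics/t11.png",T["img"][:,:,::-1])
q=[plane(e,*c,14)[:2] for c in [(179,289),(229,319),(190,354),(138,321)]];print(np.round(q),np.mean(q,0))
E
```

```text
clock: 10.3
eef_pos: [546.8, 44.8, 200.1]
tool_rot: [-1.572, 0.001, -1.674]
force: [-1.0, -0.0, -3.0]
width: 14.4
clock: 11.0
eef_pos: [534.1, 172.5, 199.9]
tool_rot: [-1.572, -0.001, -1.676]
force: [0.0, -0.5, -2.9]
width: 14.9
[534.76114762 171.09116341 200.25899358] 15.266852408695575 [ 0.32491454 -0.02342505 -3.47178676] [-9.00268378e+01 -7.44402680e-02 -9.62063836e+01]
[[589. 117.]
 [456. 141.]
 [478. 240.]
 [610. 220.]] [533.14534864 179.42183314]
```

View pics/s11.png

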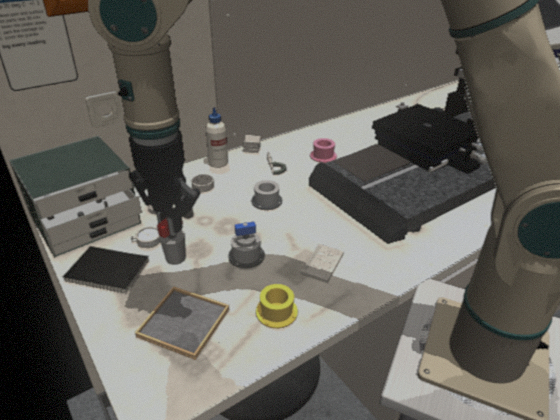

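View pics/w11.png

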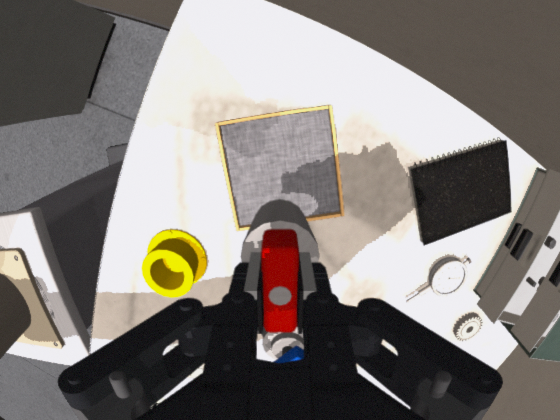

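In the wrist view the tray corners are at (218,123), (330,106), (343,215) and (237,230). I'll check them against the plug position before lowering.

Run:
```python
from h import *
W=imaging.get_image("wrist");e=imaging.get_image("scene");T=imaging.get_image("top");s=ctrl.read_state()
q=[wplane(W,*c,14)[:2] for c in [(218,123),(330,106),(343,215),(237,230)]];print(np.round(q),np.mean(q,0),s["eef_pos"])
p=s["eef_pos"];print("foot pred scene",proj(e,[p[0],p[1],166]),"dot",wplane(W,280,296,252))
b=cv2.resize(e["img"][200:360,120:260],None,fx=4,fy=4)[:,:,::-1].copy()
b=np.clip(b*1.6,0,255).astype(np.uint8)
for z,c in [(166,(0,255,0)),(5,(255,0,255))]:
    u,v=proj(e,[p[0],p[1],z]);cv2.circle(b,(int((u-120)*4),int((v-200)*4)),5,c,2)
cv2.imwrite("pics/s12.png",b)
```

```text
[[474. 235.]
 [597. 241.]
 [604. 114.]
 [477. 109.]] [538.12533877 174.66174335] [534.87098796 171.75290954 200.56844909]
foot pred scene (np.float64(175.68688645903902), np.float64(257.483361714681)) dot [535.30107644 172.03625288 252.        ]
```

View pics/s12.png

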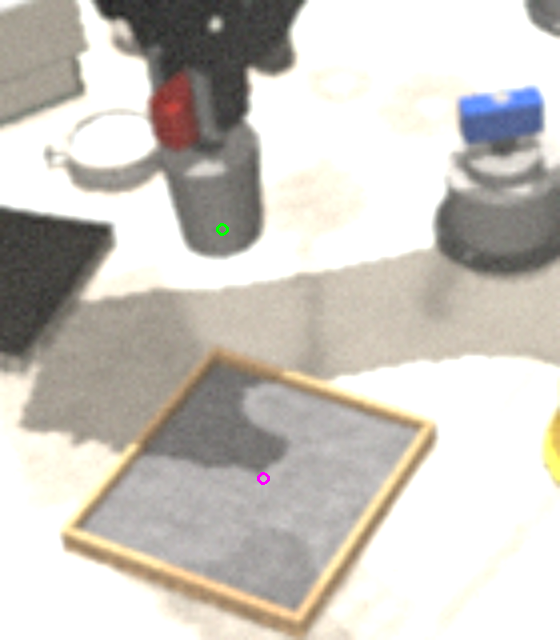

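The predicted foot centre matches the picture, and the drop point is within about 5 mm of the tray centre. The foot is now at about 165 mm, so I'll lower 15.5 cm and then feel for the floor.

```bash
python3 -m inch '[0,0,2,0,0,0,0, 0,0,5,0,0,0,0, 0,0,8,0,0,0,0, 0,0,11,0,0,0,0, 0,0,13,0,0,0,0, 0,0,14,0,0,0,0, 0,0,14.8,0,0,0,0, 0,0,15.5,0,0,0,0, 0,0,15.5,0,0,0,0, 0,0,15.5,0,0,0,0, 0,0,15.5,0,0,0,0]'; python3 -m inch '[0,0,0.2,0,0,0,0, 0,0,0.4,0,0,0,0, 0,0,0.4,0,0,0,0, 0,0,0.4,0,0,0,0]'
```

```text
clock: 12.4
eef_pos: [535.2, 173.0, 46.4]
tool_rot: [-1.569, 0.001, -1.677]
force: [-0.7, 0.1, -2.4]
width: 14.8
clock: 12.8
eef_pos: [534.6, 172.8, 41.6]
tool_rot: [-1.571, -0.0, -1.677]
force: [-0.5, 0.2, -3.1]
width: 14.9
```

```bash
python3 -m inch '[0,0,0.1,0,0,0,0, 0,0,0.1,0,0,0,0, 0,0,0.1,0,0,0,0]';  python3 -m inch '[0,0,0.1,0,0,0,0, 0,0,0.1,0,0,0,0, 0,0,0.1,0,0,0,0]'
```

```text
clock: 13.1
eef_pos: [534.6, 172.8, 40.6]
tool_rot: [-1.571, -0.0, -1.677]
force: [0.3, -0.1, -3.0]
width: 14.9
clock: 13.4
eef_pos: [534.6, 172.8, 39.6]
tool_rot: [-1.571, -0.0, -1.677]
force: [0.2, 1.3, -3.4]
width: 14.8
```

```bash
python3 -m inch '[0,0,0.1,0,0,0,0, 0,0,0.1,0,0,0,0, 0,0,0.1,0,0,0,0]';  python3 -m inch '[0,0,0.1,0,0,0,0, 0,0,0.1,0,0,0,0, 0,0,0.1,0,0,0,0]'
```

```text
clock: 13.7
eef_pos: [534.8, 172.9, 39.0]
tool_rot: [-1.57, 0.0, -1.677]
force: [-0.7, 0.4, 2.4]
width: 14.9
clock: 14.0
eef_pos: [534.9, 173.0, 39.0]
tool_rot: [-1.57, 0.0, -1.677]
force: [-2.9, -1.6, 11.5]
width: 15.1
```

The force has changed sign, so the foot is on the floor. I'll ease the command back 1 mm, open slowly, and look before rising.

```bash
python3 -m inch '[0,0,-0.1,0,0,0,0, 0,0,-0.1,0,0,0,0, 0.2,0,-0.1,0,0,0,0, 0.25,0,-0.1,0,0,0,0, 0.35,0,-0.1,0,0,0,0, 0.5,0,-0.1,0,0,0,0, 0.5,0,-0.1,0,0,0,0, 0.5,0,-0.1,0,0,0,0, 0.5,0,-0.1,0,0,0,0]'
python3 - <<'E'
from h import *
W=imaging.get_image("wrist");e=imaging.get_image("scene");s=ctrl.read_state();print(s["eef_pos"],s["width"],s["force"])
a=cv2.resize(W["img"][150:340,160:400],None,fx=2,fy=2);b=cv2.resize(e["img"][230:357,130:240],None,fx=2.99,fy=2.99)[:380]
b=cv2.copyMakeBorder(b,0,380-b.shape[0],0,0,0)
cv2.imwrite("pics/x13.png",np.clip(np.hstack([a,b])*1.5,0,255).astype(np.uint8)[:,:,::-1])
E
```

```text
clock: 14.9
eef_pos: [534.7, 172.9, 38.6]
tool_rot: [-1.571, 0.0, -1.677]
force: [-0.4, 0.2, 0.0]
width: 42.8
[534.67033212 172.81352725  38.63719317] 42.662674068112445 [0.56876228 0.70842189 0.06155784]
```

View pics/x13.png

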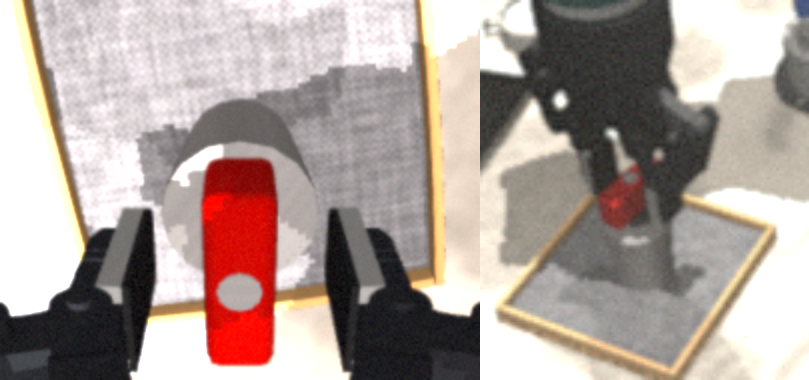

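The plug stands upright in the tray and both pads are clear of it. Rising 15 cm.

```bash
python3 -m inch '[0.5,0,-1,0,0,0,0, 0.5,0,-2.5,0,0,0,0, 0.5,0,-4.5,0,0,0,0, 0.5,0,-7,0,0,0,0, 0.5,0,-10,0,0,0,0, 0.5,0,-13,0,0,0,0, 0.5,0,-15,0,0,0,0, 0.5,0,-15,0,0,0,0, 0.5,0,-15,0,0,0,0, 0.5,0,-15,0,0,0,0]'
python3 - <<'E'
from h import *
e=imaging.get_image("scene");W=imaging.get_image("wrist");s=ctrl.read_state();print(s["eef_pos"],s["width"],s["force"],s["clock"])
a=cv2.resize(W["img"][80:340,130:410],None,fx=1.4,fy=1.4);b=cv2.resize(e["img"][200:360,130:310],None,fx=2.2,fy=2.2)
h=max(a.shape[0],b.shape[0]);a,b=[cv2.copyMakeBorder(x,0,h-x.shape[0],0,0,0) for x in (a,b)]
cv2.imwrite("pics/x14.png",np.clip(np.hstack([a,b])*1.4,0,255).astype(np.uint8)[:,:,::-1])
m=mask(e["img"],"blue")[215:240,225:265];print("blue scene",np.argwhere(m)[:,::-1].mean(0)+[225,215])
print("dot if z=91",wplane(W,280,0,91) if 0 else "")
E
```

```text
clock: 16.0
eef_pos: [533.9, 172.4, 187.8]
tool_rot: [-1.572, -0.001, -1.677]
force: [-0.3, 0.4, -0.3]
width: 42.7
[533.85347818 172.50704905 187.53595462] 43.13974501093737 [-0.00856617  0.45428107  0.52643596] 16.1
blue scene [244.63636364 225.79220779]
dot if z=91
```

View pics/x14.png

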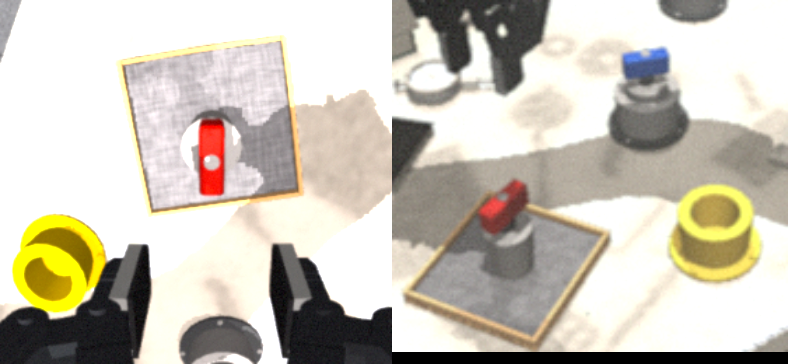

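The plug stands upright near the tray's middle, the gripper is clear of it, and the blue bar is where it was. Handing in.

Run:
```python
from h import *
from cell import finish_job
W=imaging.get_image("wrist");print(wplane(W,280.7,195.7,91))
print(finish_job())
```

```text
[534.98810731 173.54574871  91.        ]
the job is handed in; nothing more can be done
None
```

The red plug is out of its socket and standing upright, released, near the middle of the tray. I handed the job in at about 16 s of the 42 s allowed. I took it by the red bar, twisted it about 42° while seated, pulled it straight up, lowered it until it touched the tray floor, and let go.

**Last checks:**
- **Red plug position:** the top of the plug is at about (535, 173.5). The tray centre came out at (534, 173) from the top view and (538, 175) from the wrist view. A rough reading from the scene view gave (533, 179). All are well inside the 52 mm limit.
- **Blue plug:** its bar centre in the scene view was (244.6, 225.8), against (244.9, 225.5) at the start, so it was not visibly moved.
- **Robot:** the gripper is about 15 cm above its grasp height and touching nothing, with near-zero force.

**What failed or disagreed:** the first grasp missed. The fingertips in both the wrist and scene views were about 28 mm further back than the reported TCP, so they closed on top of the bar with about 5 N of contact. I opened, went lower using the fingertips I could see, and the second grasp held at 15 mm width.

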